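# True up a cupboard door's handle with a square

### The job

The bar handle on the white cupboard door is held by one screw only and hangs crooked. Stand the metal square's thick stock on the worktop beside the door's near edge, press it firmly home so that it is flush along that edge, and then, keeping it flush, slide the square along the edge towards the handle so that its blade swings the handle round until both handle feet lie flush along the blade and the screwed foot stops it. Leave the square standing there, let go, move only the handle with the square (do not touch it with the gripper), and leave the other things where they are.

Things in the scene. Friction and masses are not known exactly. Their poses are not given: they have to be found in the camera images.
- door: White cupboard door lying flat and fixed on the dark worktop, 240 (its x) x 340 (its y) x 18 mm. Origin: centre of its underside. The straight near edge to use is its face x = -120 mm, running along its y, facing roughly towards the robot.
- edge_mid (a point): Middle of the door's near edge, on the outer face, half way up the 18 mm thickness.
- swivel (a joint): Angle of the handle on the door in rad: 0 = square to the near edge (handle along the door's x); positive = the free foot, the one farther from the near edge, swung towards the door's -y. It turns stiffly (about 0.12 N m) and stays where it is left.
- handle: Steel bar handle on the door: bar 126 x 10 x 10 mm, top 36 mm above the door's face, on two feet 10 x 10 x 26 mm, 96 mm apart. Origin: underside of the screwed foot, on which it swivels, 32 mm in from the near edge, at y = +90 mm of the door, on its top face. x runs along the bar to the free foot. When true, its side lies at y = +85 mm of the door.
- handle_free_foot (a point): Centre of the underside of the handle's free (unscrewed) foot, the one farther from the near edge.
- square: L-shaped metal square, 0.4 kg, standing on its stock: a grey metal block 24 (x) x 120 (y) x 46 mm high, gripped across the 24 mm. Origin: centre of the stock's underside. Blade: bright strip from the stock's working face x = +12 to x = 162 mm, y = 35 to 60 mm, 3 mm thick, underside 20 mm up, so it passes over the 18 mm door. Its outer edge y = +60 mm goes along the handle.
- stock_heel (a point): Point on the stock's working face (x = +12 mm of the square) at the blade end (y = +60 mm), 9 mm above the underside.
- stock_toe (a point): Point on the stock's working face at the other end (y = -60 mm), 9 mm above the underside.
- blade_root (a point): Point on the blade's outer edge 8 mm out from the stock's working face.
- blade_tip (a point): Point on the blade's outer edge at its far end.
- screwdriver: Screwdriver, up to about 30 mm thick, lying across the far part of the door, about 87 mm beyond its centre; leave alone.
- spare_handle: A second bar handle like the one on the door, standing on its feet loose on the worktop between robot and door; leave alone. Origin at one foot.
- screw_tray: Grey open tray 90 x 120 x 30 mm at the left; leave alone.
- mug: White mug 90 mm high at the left; leave alone.
- level: Aluminium spirit level, 400 x 22 x 50 mm, left of the door; leave alone.
- tape: Black tape measure 50 x 65 x 38 mm near the robot; leave alone.
- glue: White bottle, 44 mm across and 130 mm high, far right; leave alone.
Mind the look-alikes: they are no part of the job. There is more than one size of the square; the one meant has the size given above.

How it is judged:
On the way, in this order (a step that is already met when the one before it is completed fails the run):
1. the stock stands beside the door, pressed firmly home (over 3 N) and flush along the near edge (contact force between square and near_edge above 3 N and x of stock_heel in the frame of door between -0.123 and -0.116 m and x of stock_toe in the frame of door between -0.123 and -0.116 m and angle between the x axis of square and the x axis of door, either way round below 0.03 rad and height (world z) of square below 0.008 m), for 0.2 s.
2. with the stock flush along the edge, the blade has brought the handle square to it (value of joint swivel between -0.022 and 0.022 rad and y of blade_root in the frame of door between 0.0825 and 0.089 m and y of blade_tip in the frame of door between 0.0825 and 0.089 m and x of stock_heel in the frame of door between -0.123 and -0.116 m and x of stock_toe in the frame of door between -0.123 and -0.116 m), for 0.2 s.
At the end, for the whole second after the job is handed in: The square stands at rest on the worktop, its stock flush along the door's near edge (gap at both ends under 2.5 mm, within 0.022 rad), the blade's outer edge lies along the handle (gap to the trued handle's side under 2.5 mm at root and tip) and the handle is square to the edge within 0.022 rad (x of stock_heel in the frame of door between -0.1225 and -0.116 m and x of stock_toe in the frame of door between -0.1225 and -0.116 m and value of joint swivel between -0.022 and 0.022 rad and y of blade_root in the frame of door between 0.0825 and 0.089 m and y of blade_tip in the frame of door between 0.0825 and 0.089 m and angle between the x axis of square and the x axis of door, either way round below 0.022 rad and height (world z) of square below 0.003 m and angle between square's own z axis and vertical below 0.03 rad and linear speed of square below 0.01 m/s); the robot touches nothing.
It fails at once if the robot itself touches the handle (over 2 N) (contact force between any of the fingers, the arm and handle above 2 N).
It fails at once if one of the other loose things is shifted by more than 30 mm (distance of any of screwdriver, spare_handle, screw_tray, mug, level, tape, glue from where it was at the start of the episode above 0.03 m).
It also fails if it takes over 54 s, if anything falls off the work surface, if the arm or the gripper's body presses on something with over 40 N, if the wrist force passes 120 N, or if a joint passes its speed limit or range.

### The arm

A 7-joint arm with a two-finger parallel gripper is mounted at the origin on the work surface. World frame = base frame: x ahead of the robot, y to its left, z up, the work surface at z = 0. Lengths are in m, angles in rad, forces in N, time in s.
With the tool pointing down it reaches from about 0.425 to 0.875 m from the base axis. Payload 4.7 kg.
Tool frame: the origin (TCP) lies between the finger pads; the fingertips stand 11 mm ahead of it and the grasp point (between the pads) lies 8 mm behind it; z points along the fingers, y is the line along which they close (so a half turn about z gives the same grasp; the last joint's range is limited). The gripper opens to 87 mm and grips with 3 to 60 N. Pads are 19 mm wide; open, the fingers measure 117 mm over their backs; the gripper's body (75 mm by 190 mm) begins 51 mm behind the grasp point.
Start: joints at [-1.197, 0.321, -0.07, 1.45, 0.023, 1.371, -0.057], TCP at [0.229, 0.608, 0.202] pointing down, gripper open.
Joint ranges: [-2.86, 2.86], [-0.3, 2.09], [-1.38, 1.24], [0.06, 2.45], [-1.56, 4.7], [0.09, 2.05], [-2.69, 2.69]. Speed limits (rad/s): [2.57, 2.57, 3.14, 3.14, 3.14, 3.14, 3.14].

### API

Orientations are given as a rotation vector (axis times angle).
In Python, from bench import ctrl gives the robot as it stands. The module is installed in compiled form; this text tells all that it offers.
- The arm moves only by the shell command python3 -m inch 'ROWS' [FORCE]. ROWS is JSON, a list of rows, each an object with "slide": the shift along the tool's x, y, z scaled (see below), a list of three; "angular": the turn, a rotation vector about the tool's x, y, z scaled (see below), a list of three; "claw": the opening, from -1 (shut) to 1 (fully open). In form: [{"slide": [tx, ty, tz], "angular": [rx, ry, rz], "claw": claw}, ...]. A call has 1 to 10 rows; each row is the pose to reach, as a shift and turn from the pose commanded when the call began, along the tool's axes at that moment; what a row does not reach only later rows make up. The controller multiplies each number of a shift by 0.25 m and each number of a turn by 30 degrees. A row lasts 1/10 s, in which the tool goes at most 50 mm and 8.59 degrees, less where a joint would pass 70% of its speed; a pose out of reach is approached as far as the arm can. A call with a number of a shift or a turn outside -1 to 1 is refused whole. A call with a gripper value outside its range is refused whole. The fingers move at their own pace and stop on an object; FORCE is the grip in N (left out, the last holds). Time passes only in rows, so rows that repeat a pose let the fingers close. It gives the time, the measured TCP pose, the force, the opening and the grip force at its end, in the units of the state.
- ctrl.get_state(): the state, without advancing time (a new reading comes with each control period).
- ctrl.get_image(name): name is "scene" or "top" or "wrist"; returns a dict with "color" (400x640x3 uint8, red, green, blue), "depth" (400x640 float32, m along the optical axis (not along the pixel's ray), 0 where there is no reading), "camera_matrix" (3x3 intrinsics, pixels), "extrinsics" (4x4, takes a point from camera to world coordinates); the wrist camera has in their place "tool_from_camera" (4x4, takes a point from camera to tool coordinates, whose origin is the TCP and whose axes are the flange's). Camera axes: x right, y up, looking along -z (the intrinsics and any distortion apply to the point x, -y, -z); pixel columns grow to the right and rows downward; lengths in m; the calibration is good to about 2 mm. A picture is of the moment at which its call begins: read the wrist's pose just before it.
- ctrl.close_job(): hands the job in; it is judged then, once.
Trained networks look in the newest picture that a camera, given by its name, has taken for a name from the list of things; names that differ only in an ending like _2 or _b are one class to them, and where a whole thing is asked for, a point or a joint stands for the part that bears it (a point fixed in the world has none). Each returns a list of dicts, best first, with "confidence" (0 to 1); they miss things now and then, are a little off and sometimes report something else, mostly with a low value. They report only what shows in the picture. A call takes as long as a camera call. They do not tell look-alikes from the thing itself.
- ctrl.find_in(query, camera): "bbox" ([centre column, centre row, width, height] in pixels, round what is visible of it).
- ctrl.outline_of(query, camera): "mask" (400x640 bool, what is visible of it) and "bbox" ([centre column, centre row, width, height] in pixels, round what is visible of it).
The state is a dict: "time": time; "joint_positions": joint angles; "qd": joint speeds; "joint_torque": joint torques, N m; "position": TCP position; "tool_rot": TCP orientation; "ft_force": force on the tool from outside, world axes, zero at the start; "torque": the same for the moment, N m; "grip_width": opening from 0.0 (shut) to 1.0 (fully open); "grip_force": force on a finger pad.
Only numpy, scipy, OpenCV 4.12 (cv2) and the standard library are available. Lean on these libraries where they do the work, as an engineer would, in place of code of your own. Each camera call takes 0.05 s, during which the arm holds its last target. There are 200 camera calls.

## Working session

There is one attempt and no reset: what is moved stays moved. The work goes in short steps, Python scripts to look and compute and a shell command to move; the robot and the scene stay as the last step left them, time stands still between calls to the robot, and variables do not carry over. Pictures are saved under pics/ and viewed, at most 10 in all, crops included, and the job is handed in when it is done.

```bash
mkdir -p pics; cat > h.py <<'E'
import numpy as np,cv2
from bench import ctrl
from scipy.spatial.transform import Rotation as R
def world(im,st=None):
    d=im["depth"];K=im["camera_matrix"];v,u=np.mgrid[0:400,0:640]
    p=np.stack([(u-K[0,2])/K[0,0]*d,-(v-K[1,2])/K[1,1]*d,-d],-1)
    if "extrinsics" in im: T=im["extrinsics"]
    else:
        W=np.eye(4);W[:3,:3]=R.from_rotvec(st["tool_rot"]).as_matrix();W[:3,3]=st["position"];T=W@im["tool_from_camera"]
    return p@T[:3,:3].T+T[:3,3]
E
python3 - <<'E'
from h import *
s=ctrl.get_state();print({k:np.round(v,3) for k,v in s.items()})
a=[]
for n in ("top","scene"):
    im=ctrl.get_image(n);P=world(im);np.savez("pics/"+n,P=P,**im);a.append(im["color"])
    cv2.imwrite(f"pics/{n}.png",im["color"][...,::-1])
    print(n,im["extrinsics"].round(3).tolist(),im["camera_matrix"].round(1).tolist())
    for q in ["square","handle","door","spare_handle","level"]:
        for o in ctrl.outline_of(q,n)[:3]:
            m=o["mask"]&(im["depth"]>0);print(q,round(o["confidence"],2),np.round(o["bbox"]),np.median(P[m],0).round(3),P[m][:,2].max().round(3))
E
```

```text
{'time': np.float64(0.0), 'joint_positions': array([-1.197,  0.322, -0.07 ,  1.452,  0.023,  1.371, -0.057]), 'qd': array([-0.001, -0.   , -0.001,  0.   , -0.001, -0.002, -0.001]), 'joint_torque': array([-0.0000e+00, -4.9130e+01, -4.0400e-01, -3.1253e+01, -6.4000e-02,
        4.4000e-02,  0.0000e+00]), 'position': array([0.229, 0.608, 0.201]), 'tool_rot': array([-5.620e-01, -3.091e+00,  3.000e-03]), 'ft_force': array([-0.044, -0.452, -0.044]), 'torque': array([ 0.048, -0.031,  0.029]), 'grip_force': np.float64(0.0), 'grip_width': np.float64(1.0)}
top [[-0.011, 0.979, -0.205, 0.275], [-1.0, -0.012, -0.001, -0.024], [-0.003, 0.205, 0.979, 1.314], [0.0, 0.0, 0.0, 1.0]] [[433.5, 0.0, 317.3], [0.0, 433.5, 201.1], [0.0, 0.0, 1.0]]
square 0.95 [442. 192.  46.  57.] [ 0.512 -0.355  0.026] 0.054
square 0.72 [471. 260.  31.  44.] [ 0.328 -0.445  0.018] 0.038
handle 0.63 [270. 203.  11.  34.] [0.538 0.121 0.053] 0.062
door 0.73 [297. 186. 120.  89.] [0.585 0.052 0.018] 0.062
door 0.64 [268. 201.  12.  40.] [0.541 0.121 0.053] 0.062
spare_handle 0.48 [365. 264.  40.  12.] [ 0.357 -0.16   0.036] 0.043
level 0.58 [187. 161.  15. 130.] [0.669 0.376 0.048] 0.059
scene [[0.764, -0.526, 0.373, 0.913], [0.645, 0.637, -0.422, -0.44], [-0.016, 0.564, 0.826, 0.924], [0.0, 0.0, 0.0, 1.0]] [[364.3, 0.0, 319.3], [0.0, 364.3, 200.4], [0.0, 0.0, 1.0]]
square 0.78 [231. 310.  82.  47.] [ 0.513 -0.358  0.026] 0.051
square 0.7 [156. 289.  48.  43.] [ 0.326 -0.448  0.017] 0.036
square 0.48 [354. 184.  24.  26.] [0.545 0.12  0.053] 0.059
handle 0.5 [352. 185.  27.  30.] [0.558 0.118 0.052] 0.059
handle 0.24 [352. 132.  41.  36.] [0.399 0.322 0.009] 0.036
door 0.58 [347. 220. 129. 118.] [0.598 0.027 0.019] 0.059
spare_handle 0.59 [241. 215.  29.  38.] [ 0.359 -0.167  0.034] 0.041
level 0.17 [346. 219. 126. 120.] [0.6   0.028 0.019] 0.059
```

View pics/top.png

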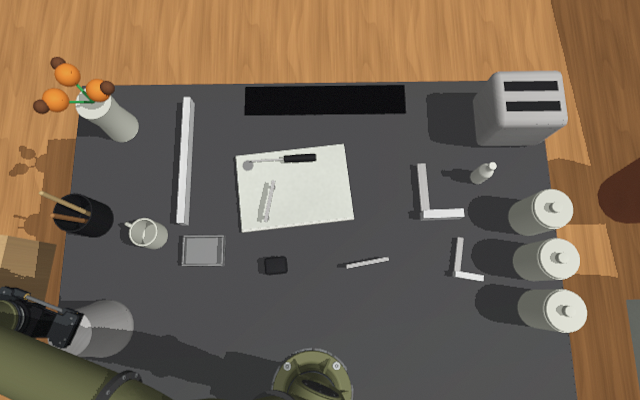

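View pics/scene.png

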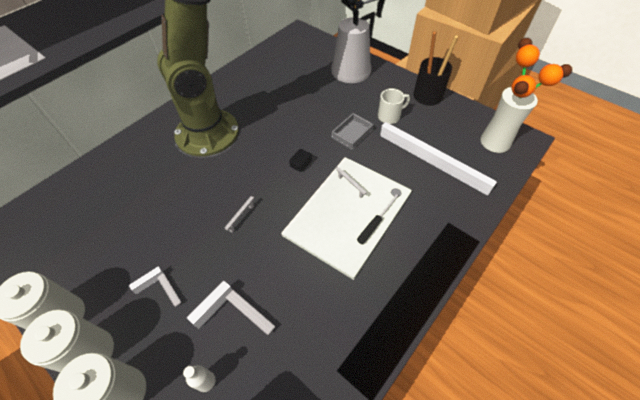

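The top view shows the large square at about (442,192), with its stock along world -y from the corner (423,213) and its blade along +x. The small square is at (468,260). The door spans (237–353,145–232), with its near edge from (242,232) to (353,220) and the handle at (267,200) leaning right. The scene view agrees.

```bash
cat >> h.py <<'E'
def to(p,xdir=None,ydir=None):
    """slide/angular numbers to bring TCP to p, tool z down, tool y along world angle ydir (rad)"""
    s=ctrl.get_state();M=R.from_rotvec(s["tool_rot"]).as_matrix()
    sl=M.T@(np.array(p)-s["position"])/0.25
    out=None
    if ydir is not None:
        best=[]
        for k in (0,np.pi):
            y=np.array([np.cos(ydir+k),np.sin(ydir+k),0]);z=np.array([0,0,-1.]);D=np.stack([np.cross(y,z),y,z],1)
            best.append(R.from_matrix(M.T@D).as_rotvec()/np.radians(30))
        out=[b.round(3).tolist() for b in best]
    print("slide",sl.round(3).tolist(),"ang",out);return sl
def rect(xy):
    c,wh,a=cv2.minAreaRect((np.asarray(xy)*1000).astype(np.float32));return np.round(c,1),np.round(wh,1),round(a,2)
E
python3 - <<'E'
from h import *
s=ctrl.get_state();print(R.from_rotvec(s["tool_rot"]).as_matrix().round(3).tolist())
for n in("top","scene"):
    d=np.load(f"pics/{n}.npz");P=d["P"];C=d["color"].astype(int)
    x,y,z=P[...,0],P[...,1],P[...,2]
    box=(x>.38)&(x<.72)&(y<-.24)&(y>-.48)
    for lo,hi in((.012,.034),(.036,.06)):
        m=box&(z>lo)&(z<hi)&(C.min(-1)>100);lab=cv2.connectedComponentsWithStats(m.astype(np.uint8))
        i=1+lab[2][1:,4].argmax();m=lab[1]==i
        print(n,lo,m.sum(),rect(P[m][:,:2]),np.median(z[m]).round(4))
    m=(x>.4)&(x<.75)&(y<.25)&(y>-.2)&(z>.01)&(z<.026)&(C.min(-1)>150)
    i=cv2.connectedComponentsWithStats(m.astype(np.uint8));m=i[1]==1+i[2][1:,4].argmax()
    print(n,"door",rect(P[m][:,:2]),np.median(z[m]).round(4))
    m=(x>.45)&(x<.65)&(y<.2)&(y>.06)&(z>.043)&(z<.065)
    i=cv2.connectedComponentsWithStats(m.astype(np.uint8));m=i[1]==1+i[2][1:,4].argmax()
    print(n,"handle",rect(P[m][:,:2]),np.median(z[m]).round(4))
to([.52,.1,.30],0)
E
```

```text
[[-0.936, 0.352, 0.0], [0.352, 0.936, 0.0], [-0.0, 0.0, -1.0]]
top 0.012 394 (array([ 586. , -346.9]), array([150.8,  27.7]), 1.62) 0.0232
top 0.036 350 (array([ 499.2, -395.6]), array([ 25.3, 121.6]), 1.39) 0.0459
top door (array([592.8,  49.7]), array([241.5, 340.9]), 5.96) 0.0182
top handle (array([542. , 120.9]), array([ 10.7, 124.3]), 79.6) 0.0533
scene 0.012 775 (array([ 586.1, -392.8]), array([153.4, 119.1]), 1.67) 0.0239
scene 0.036 560 (array([ 500.1, -395.3]), array([ 27.6, 118.2]), 0.2) 0.0462
scene door (array([592.7,  49.9]), array([241.8, 342.9]), 5.88) 0.0187
scene handle (array([543.9, 121.2]), array([ 12.2, 127. ]), 79.47) 0.0533
slide [-1.806, -1.493, -0.393] ang None
```

```bash
python3 -m inch '[{"slide":[-0.9,-0.75,-0.2],"angular":[0,0,0.76],"claw":0},{"slide":[-0.9,-0.75,-0.2],"angular":[0,0,0.76],"claw":0},{"slide":[-0.9,-0.75,-0.2],"angular":[0,0,0.76],"claw":0},{"slide":[-0.9,-0.75,-0.2],"angular":[0,0,0.76],"claw":0},{"slide":[-0.9,-0.75,-0.2],"angular":[0,0,0.76],"claw":0},{"slide":[-0.9,-0.75,-0.2],"angular":[0,0,0.76],"claw":0},{"slide":[-0.9,-0.75,-0.2],"angular":[0,0,0.76],"claw":0},{"slide":[-0.9,-0.75,-0.2],"angular":[0,0,0.76],"claw":0},{"slide":[-0.9,-0.75,-0.2],"angular":[0,0,0.76],"claw":0},{"slide":[-0.9,-0.75,-0.2],"angular":[0,0,0.76],"claw":0}]'
python3 -c "
from h import *
to([.50,.1,.25],np.radians(1.5))"
```

```text
time: 1.6
position: [0.3722, 0.355, 0.2514]
tool_rot: [-1.157, -2.92, 0.001]
ft_force: [-0.7, -0.0, 0.5]
grip_width: 0.499
grip_force: 0.0
slide [-1.071, -0.393, 0.006] ang None
```

```bash
sed -i 's/xdir=None,ydir/ydir/' h.py; python3 -m inch '[{"slide":[-1,-0.4,0],"angular":[0,0,0.8],"claw":0},{"slide":[-1,-0.4,0],"angular":[0,0,0.8],"claw":0},{"slide":[-1,-0.4,0],"angular":[0,0,0.8],"claw":0},{"slide":[-1,-0.4,0],"angular":[0,0,0.8],"claw":0},{"slide":[-1,-0.4,0],"angular":[0,0,0.8],"claw":0},{"slide":[-1,-0.4,0],"angular":[0,0,0.8],"claw":0},{"slide":[-1,-0.4,0],"angular":[0,0,0.8],"claw":0},{"slide":[-1,-0.4,0],"angular":[0,0,0.8],"claw":0}]'
python3 - <<'E'
from h import *
to([.5,-.12,.25],np.radians(1.5))
s=ctrl.get_state();im=ctrl.get_image("wrist");P=world(im,s);z=P[...,2];C=im["color"]
m=(z>.01)&(z<.026)&(C.min(-1)>150)
print(s["position"],P[m].min(0),P[m].max(0),np.median(z[m]))
cv2.imwrite("pics/w1.png",C[...,::-1]);np.savez("pics/w1",P=P,**im)
E
```

```text
time: 2.4
position: [0.4859, 0.1108, 0.2515]
tool_rot: [-1.741, -2.614, 0.0]
ft_force: [0.3, 0.6, 0.5]
grip_width: 0.501
grip_force: 0.0
slide [-0.874, -0.304, 0.006] ang [[-0.001, -0.001, 0.706], [0.001, -0.002, -5.294]]
[0.48592603 0.110837   0.25153422] [ 0.07588976 -0.12964787  0.01001656] [0.8171413  0.3750065  0.02597703] 0.0189724320409973
```

View pics/w1.png

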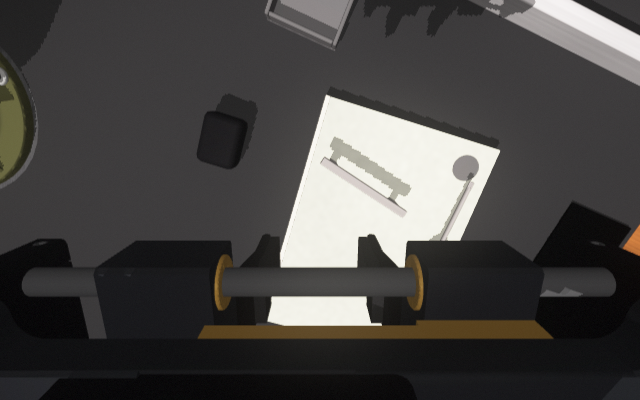

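The wrist view shows the door with its near edge from (326,97) to (282,258) and the handle from (325,160) to (405,212). I'll fit that edge while moving on towards the square.

```bash
python3 - <<'E'
from h import *
d=np.load("pics/w1.npz");P=d["P"];z=P[...,2];C=d["color"]
m=(z>.012)&(z<.026)&(C.min(-1)>150);pts=[]
for r in range(115,235,3):
    c=np.where(m[r,250:400])[0]
    if len(c): pts.append(P[r,250+c[0]])
pts=np.array(pts);f=cv2.fitLine(pts[:,:2].astype(np.float32),cv2.DIST_HUBER,0,1e-4,1e-4).ravel()
a=np.radians(5.9);u=np.array([np.cos(a),np.sin(a)])
print("edge yaw",np.degrees(np.arctan2(-f[0],f[1]))%180,"edge offset",f[2:]@u, "from top",np.array([.5928,.0498])@u-.12)
m=(z>.045)&(z<.062);i=cv2.connectedComponentsWithStats(m[80:230,300:430].astype(np.uint8));mm=i[1]==1+i[2][1:,4].argmax();print(rect(P[80:230,300:430][mm][:,:2]))
E
python3 -m inch '[{"slide":[-0.87,-0.3,0],"angular":[0,0,0.7],"claw":0},{"slide":[-0.87,-0.3,0],"angular":[0,0,0.7],"claw":0},{"slide":[-0.87,-0.3,0],"angular":[0,0,0.7],"claw":0},{"slide":[-0.87,-0.3,0],"angular":[0,0,0.7],"claw":0},{"slide":[-0.87,-0.3,0],"angular":[0,0,0.7],"claw":0},{"slide":[-0.87,-0.3,0],"angular":[0,0,0.7],"claw":0},{"slide":[-0.87,-0.3,0],"angular":[0,0,0.7],"claw":0}]'
python3 -c "
from h import *
to([.5,-.35,.25],np.radians(1.5))"
```

```text
edge yaw 6.0586853 edge offset 0.4762129471173845 from top 0.47477889831906583
(array([543.8, 121.5]), array([ 10.2, 126.1]), 79.34)
time: 3.15
position: [0.5009, -0.1185, 0.2517]
tool_rot: [-2.188, -2.254, -0.001]
ft_force: [-0.6, 2.0, 0.1]
grip_width: 0.494
grip_force: 0.0
slide [-0.925, -0.031, 0.006] ang [[-0.001, -0.002, 0.007], [0.002, -0.001, -5.993]]
```

```bash
python3 -m inch '[{"slide":[-0.92,-0.03,0],"angular":[0,0,0],"claw":0},{"slide":[-0.92,-0.03,0],"angular":[0,0,0],"claw":0},{"slide":[-0.92,-0.03,0],"angular":[0,0,0],"claw":0},{"slide":[-0.92,-0.03,0],"angular":[0,0,0],"claw":0},{"slide":[-0.92,-0.03,0],"angular":[0,0,0],"claw":0},{"slide":[-0.92,-0.03,0],"angular":[0,0,0],"claw":0},{"slide":[-0.92,-0.03,0],"angular":[0,0,0],"claw":0}]'
python3 - <<'E'
from h import *
s=ctrl.get_state();im=ctrl.get_image("wrist");P=world(im,s);x,y,z=np.moveaxis(P,-1,0);C=im["color"]
cv2.imwrite("pics/w2.png",C[...,::-1])
box=(x>.4)&(x<.72)&(y<-.24)&(y>-.52)
for lo,hi in((.012,.034),(.036,.06)):
    m=box&(z>lo)&(z<hi)&(C.min(-1)>100);l=cv2.connectedComponentsWithStats(m.astype(np.uint8));m=l[1]==1+l[2][1:,4].argmax()
    print(lo,m.sum(),rect(P[m][:,:2]),np.median(z[m]).round(4))
E
```

```text
time: 3.85
position: [0.5008, -0.348, 0.2509]
tool_rot: [-2.186, -2.254, -0.001]
ft_force: [1.2, 1.0, 0.7]
grip_width: 0.501
grip_force: 0.0
0.012 2191 (array([ 574.6, -346.5]), array([173.9,  25.2]), 1.09) 0.0239
0.036 1651 (array([ 500.9, -396. ]), array([ 23.2, 119.9]), 1.31) 0.0468
```

View pics/w2.png

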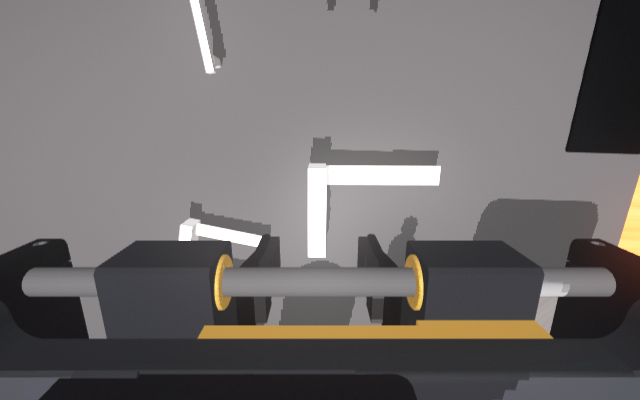

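The wrist view confirms the square: its stock is the column at (318,165–257) and its blade runs right to (440,175). All three fits agree within 1 mm, with the top at 46 mm.

```bash
python3 -c "
from h import *
to([.5003,-.399,.034],np.radians(1.4))"
```

```text
slide [-0.209, -0.01, 0.868] ang [[-0.001, -0.004, 0.015], [0.007, -0.001, -5.985]]
```

```bash
python3 -m inch '[{"slide":[-0.209,-0.01,0.2],"angular":[0,0,0.015],"claw":0},{"slide":[-0.209,-0.01,0.4],"angular":[0,0,0.015],"claw":0},{"slide":[-0.209,-0.01,0.55],"angular":[0,0,0.015],"claw":0},{"slide":[-0.209,-0.01,0.65],"angular":[0,0,0.015],"claw":0},{"slide":[-0.209,-0.01,0.75],"angular":[0,0,0.015],"claw":0},{"slide":[-0.209,-0.01,0.82],"angular":[0,0,0.015],"claw":0},{"slide":[-0.209,-0.01,0.868],"angular":[0,0,0.015],"claw":0},{"slide":[-0.209,-0.01,0.868],"angular":[0,0,0.015],"claw":0},{"slide":[-0.209,-0.01,0.868],"angular":[0,0,0.015],"claw":0}]' && python3 -m inch '[{"slide":[0,0,0],"angular":[0,0,0],"claw":-0.5},{"slide":[0,0,0],"angular":[0,0,0],"claw":-0.5},{"slide":[0,0,0],"angular":[0,0,0],"claw":-1},{"slide":[0,0,0],"angular":[0,0,0],"claw":-1},{"slide":[0,0,0],"angular":[0,0,0],"claw":-1},{"slide":[0,0,0],"angular":[0,0,0],"claw":-1},{"slide":[0,0,0],"angular":[0,0,0],"claw":-1}]' 50
python3 -c "
from h import *
to([.45,-.23,.12],np.radians(6))"
```

```text
time: 4.8
position: [0.4994, -0.4027, 0.0358]
tool_rot: [2.197, 2.243, 0.001]
ft_force: [-0.2, -1.0, 0.5]
grip_width: 0.501
grip_force: 0.0
time: 5.5
position: [0.4984, -0.4028, 0.0348]
tool_rot: [-2.199, -2.243, -0.0]
ft_force: [-0.2, -0.1, 0.6]
grip_width: 0.021
grip_force: 0.0
slide [0.695, -0.18, -0.341] ang [[-0.0, -0.0, -0.162], [-0.0, 0.0, 5.838]]
```

```bash
python3 - <<'E'
from h import *
s=ctrl.get_state();print(s["grip_width"],s["grip_force"])
ims=[ctrl.get_image(n) for n in("wrist","top","scene")]
a=cv2.resize(ims[0]["color"],(400,250));b=cv2.resize(ims[1]["color"][130:290,380:540],(400,400));c=cv2.resize(ims[2]["color"][240:390,120:320],(400,300))
o=np.zeros((560,800,3),np.uint8);o[:250,:400]=a;o[:400,400:]=b;o[255:555,:400]=c
cv2.imwrite("pics/g1.png",o[...,::-1])
E
```

```text
0.020570923074923995 0.0
```

View pics/g1.png

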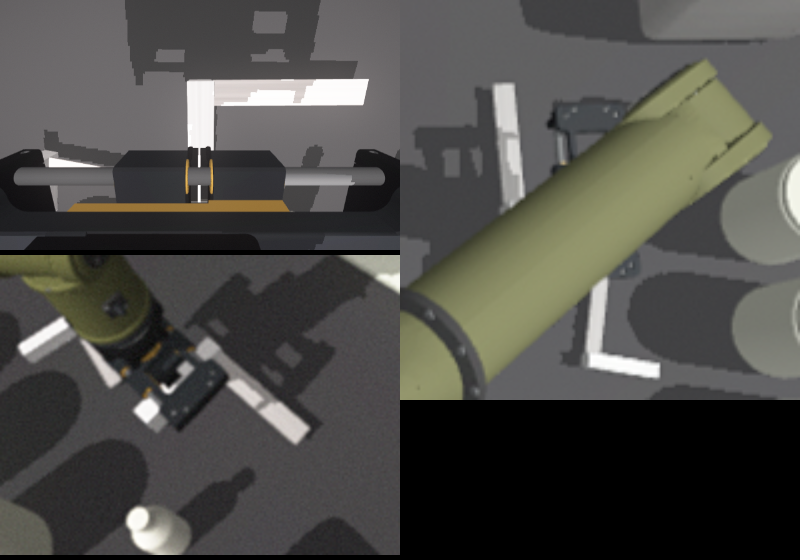

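The fingers shut on nothing (width 0.02), and a white slit shows between them at about (200,165) in the wrist view. They seem to be above the stock, so I'll check the heights with depth.

```bash
python3 - <<'E'
from h import *
s=ctrl.get_state();im=ctrl.get_image("wrist");P=world(im,s);C=im["color"];W=R.from_rotvec(s["tool_rot"]).as_matrix()
T=(P-s["position"])@W
print(im["tool_from_camera"].round(3).tolist())
for r in range(130,330,12):
    print(r,[(c,P[r,c].round(3).tolist(),im["depth"][r,c].round(3)) for c in (308,318,328)])
for n in("scene","top"):
    im=ctrl.get_image(n);P=world(im);x,y,z=np.moveaxis(P,-1,0);m=(x>.47)&(x<.53)&(y>-.46)&(y<-.36)&(z>.03)&(z<.05)
    print(n,m.sum(),np.histogram(z[m],10))
    m=(x>.45)&(x<.55)&(y>-.44)&(y<-.36)&(z>.047)&(z<.1);print(rect(P[m][:,:2]) if m.sum() else 0,np.histogram(z[m],10))
E
```

```text
[[0.0, 0.964, 0.268, 0.074], [1.0, 0.0, -0.001, 0.0], [-0.001, 0.268, -0.964, -0.184], [0.0, 0.0, 0.0, 1.0]]
130 [(308, [0.492, -0.336, 0.046], np.float32(0.168)), (318, [0.497, -0.336, 0.046], np.float32(0.167)), (328, [0.503, -0.336, 0.047], np.float32(0.167))]
142 [(308, [0.492, -0.342, 0.047], np.float32(0.169)), (318, [0.498, -0.342, 0.046], np.float32(0.169)), (328, [0.503, -0.342, 0.047], np.float32(0.168))]
154 [(308, [0.492, -0.349, 0.047], np.float32(0.17)), (318, [0.498, -0.349, 0.047], np.float32(0.17)), (328, [0.503, -0.349, 0.048], np.float32(0.17))]
166 [(308, [0.492, -0.355, 0.048], np.float32(0.171)), (318, [0.498, -0.355, 0.048], np.float32(0.171)), (328, [0.503, -0.355, 0.045], np.float32(0.174))]
178 [(308, [0.492, -0.362, 0.048], np.float32(0.173)), (318, [0.498, -0.362, 0.047], np.float32(0.173)), (328, [0.503, -0.362, 0.047], np.float32(0.173))]
190 [(308, [0.492, -0.369, 0.047], np.float32(0.175)), (318, [0.498, -0.369, 0.047], np.float32(0.176)), (328, [0.504, -0.369, 0.046], np.float32(0.176))]
202 [(308, [0.493, -0.376, 0.047], np.float32(0.177)), (318, [0.
[... 1618 characters left out ...]
32(0.131))]
scene 169 (array([ 5,  2,  2,  2,  3,  4,  9, 50, 67, 25]), array([0.03070775, 0.03263542, 0.03456309, 0.03649076, 0.03841843,
       0.0403461 , 0.04227377, 0.04420144, 0.04612911, 0.04805677,
       0.04998444]))
(array([ 501.8, -399.5]), array([17.1, 79. ]), 0.79) (array([33,  0,  2,  8,  7,  4,  7,  5,  5,  5]), array([0.04706579, 0.0506126 , 0.05415942, 0.05770623, 0.06125305,
       0.06479986, 0.06834668, 0.07189349, 0.0754403 , 0.07898712,
       0.08253393]))
top 0 (array([0, 0, 0, 0, 0, 0, 0, 0, 0, 0]), array([0. , 0.1, 0.2, 0.3, 0.4, 0.5, 0.6, 0.7, 0.8, 0.9, 1. ]))
0 (array([0, 0, 0, 0, 0, 0, 0, 0, 0, 0]), array([0. , 0.1, 0.2, 0.3, 0.4, 0.5, 0.6, 0.7, 0.8, 0.9, 1. ]))
```

```bash
python3 - <<'E'
from h import *
s=ctrl.get_state();im=ctrl.get_image("wrist");P=world(im,s)
print(s["position"])
for c in (300,306,312,318,324,330,336): print(c,[(r,P[r,c,1].round(3),P[r,c,2].round(3)) for r in range(226,242,2)])
E
python3 -m inch '[{"slide":[0,0,-0.16],"angular":[0,0,0],"claw":-1},{"slide":[0,0,-0.32],"angular":[0,0,0],"claw":0},{"slide":[0,0,-0.32],"angular":[0,0,0],"claw":0},{"slide":[0,0,-0.32],"angular":[0,0,0],"claw":0},{"slide":[0,0,-0.32],"angular":[0,0,0],"claw":0}]'
python3 - <<'E'
from h import *
s=ctrl.get_state();print(s["position"],s["grip_width"]);o=np.zeros((560,800,3),np.uint8)
for i,n in enumerate(("wrist","scene")):
    im=ctrl.get_image(n);P=world(im,s);np.savez("pics/g2"+n,P=P,**im)
    if i==0:
        o[:250,:400]=cv2.resize(im["color"],(400,250))
        T=(P-s["position"])@R.from_rotvec(s["tool_rot"]).as_matrix()
        for c in range(250,400,10): print(c,[(r,T[r,c].round(3).tolist()) for r in range(226,262,6)])
    else: o[:400,400:]=cv2.resize(im["color"][230:390,140:300],(400,400))
cv2.imwrite("pics/g2.png",o[...,::-1])
E
```

```text
[ 0.49842358 -0.40280163  0.03478869]
300 [(226, np.float64(-0.407), np.float64(0.001)), (228, np.float64(-0.408), np.float64(0.0)), (230, np.float64(-0.41), np.float64(0.001)), (232, np.float64(-0.412), np.float64(0.0)), (234, np.float64(-0.413), np.float64(0.001)), (236, np.float64(-0.415), np.float64(0.0)), (238, np.float64(-0.416), np.float64(0.0)), (240, np.float64(-0.417), np.float64(0.001))]
306 [(226, np.float64(-0.39), np.float64(0.047)), (228, np.float64(-0.392), np.float64(0.046)), (230, np.float64(-0.393), np.float64(0.047)), (232, np.float64(-0.394), np.float64(0.046)), (234, np.float64(-0.395), np.float64(0.048)), (236, np.float64(-0.392), np.float64(0.058)), (238, np.float64(-0.392), np.float64(0.061)), (240, np.float64(-0.391), np.float64(0.065))]
312 [(226, np.float64(-0.39), np.float64(0.047)), (228, np.float64(-0.391), np.float64(0.047)), (230, np.float64(-0.393), np.float64(0.046)), (232, np.float64(-0.394), np.float64(0.046)), (234, np.float64(-0.395), np.float64(0.047)), (236, np.float64(-0.396), np.float64(0.047)), (238, np.float64(-0.393), np.float64(0.059)), 
[... 3915 characters left out ...]
.113]), (238, [-0.044, 0.043, 0.112]), (244, [0.011, 0.022, -0.035]), (250, [0.011, 0.021, -0.042]), (256, [0.011, 0.02, -0.049])]
370 [(226, [-0.032, 0.052, 0.113]), (232, [-0.038, 0.052, 0.112]), (238, [-0.045, 0.053, 0.114]), (244, [-0.051, 0.053, 0.113]), (250, [-0.057, 0.053, 0.112]), (256, [-0.064, 0.054, 0.113])]
380 [(226, [-0.032, 0.062, 0.113]), (232, [-0.038, 0.062, 0.113]), (238, [-0.045, 0.063, 0.113]), (244, [0.038, 0.018, -0.1]), (250, [0.037, 0.018, -0.102]), (256, [0.037, 0.017, -0.105])]
390 [(226, [-0.031, 0.072, 0.112]), (232, [-0.038, 0.073, 0.113]), (238, [-0.044, 0.073, 0.111]), (244, [0.038, 0.021, -0.099]), (250, [0.038, 0.02, -0.103]), (256, [0.038, 0.019, -0.107])]
```

View pics/g2.png

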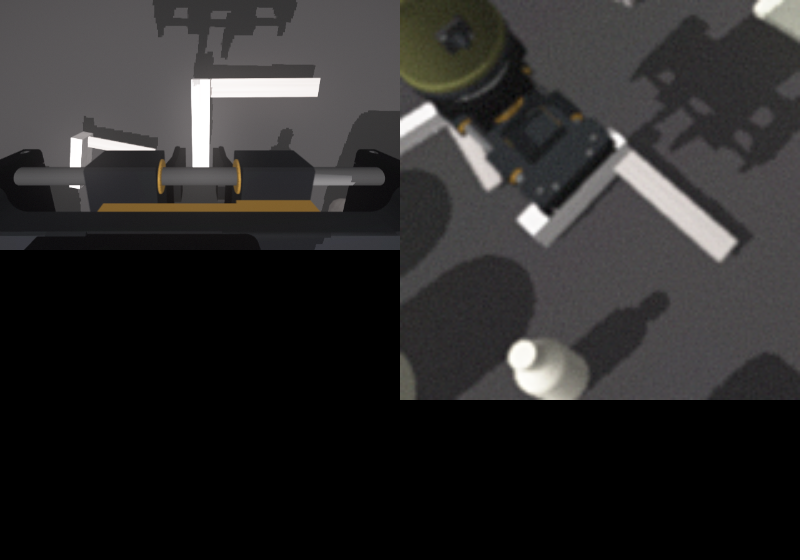

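The fingertips show at tool z ≈ -22 mm in the wrist depth, so the real tips sit about 33 mm higher than the text says. That explains the empty grip, and the square hasn't moved. I'll go lower in steps, watching the force.

```bash
python3 -m inch '[{"slide":[0.015,0.008,0.1],"angular":[0,0,0],"claw":0.1},{"slide":[0.015,0.008,0.18],"angular":[0,0,0],"claw":0.1},{"slide":[0.015,0.008,0.25],"angular":[0,0,0],"claw":0.1},{"slide":[0.015,0.008,0.3],"angular":[0,0,0],"claw":0.1},{"slide":[0.015,0.008,0.34],"angular":[0,0,0],"claw":0.1},{"slide":[0.015,0.008,0.37],"angular":[0,0,0],"claw":0.1},{"slide":[0.015,0.008,0.4],"angular":[0,0,0],"claw":0.1}]'
python3 -m inch '[{"slide":[0,0,0.02],"angular":[0,0,0],"claw":0.1},{"slide":[0,0,0.035],"angular":[0,0,0],"claw":0.1},{"slide":[0,0,0.045],"angular":[0,0,0],"claw":0.1},{"slide":[0,0,0.045],"angular":[0,0,0],"claw":0.1}]'
python3 - <<'E'
from h import *
s=ctrl.get_state();im=ctrl.get_image("wrist");P=world(im,s)
T=(P-s["position"])@R.from_rotvec(s["tool_rot"]).as_matrix()
print(s["position"],s["grip_width"])
for c in list(range(250,400,8)): print(c,[(r,T[r,c].round(3).tolist()) for r in (234,240,248)])
E
```

```text
time: 7.15
position: [0.5006, -0.3994, 0.0147]
tool_rot: [2.199, 2.243, 0.0]
ft_force: [-0.4, -0.3, 1.1]
grip_width: 0.546
grip_force: 0.0
time: 7.55
position: [0.5004, -0.399, 0.0035]
tool_rot: [-2.199, -2.243, -0.0]
ft_force: [0.5, -1.2, -0.7]
grip_width: 0.55
grip_force: 0.0
[ 0.50035359 -0.39897237  0.00349362] 0.5503713259427924
250 [(234, [0.002, -0.042, 0.002]), (240, [-0.002, -0.043, 0.003]), (248, [-0.008, -0.043, 0.003])]
258 [(234, [0.002, -0.038, 0.002]), (240, [0.012, -0.031, -0.031]), (248, [0.011, -0.029, -0.039])]
266 [(234, [0.002, -0.033, 0.003]), (240, [0.009, -0.028, -0.025]), (248, [0.01, -0.026, -0.038])]
274 [(234, [0.002, -0.028, 0.003]), (240, [0.01, -0.023, -0.026]), (248, [0.006, -0.023, -0.027])]
282 [(234, [0.002, -0.022, 0.003]), (240, [-0.002, -0.023, 0.002]), (248, [-0.007, -0.023, 0.002])]
290 [(234, [0.002, -0.017, 0.002]), (240, [-0.002, -0.018, 0.004]), (248, [-0.008, -0.018, 0.003])]
298 [(234, [0.02, -0.009, -0.044]), (240, [0.016, -0.009, -0.042]), (248, [0.013, -0.009, -0.044])]
306 [(234, [0.02, -0.005, -0.044]), (240, [0.017, -0.005, -0.044])
[... 398 characters left out ...]
[0.013, 0.01, -0.043])]
346 [(234, [0.002, 0.018, 0.003]), (240, [-0.002, 0.018, 0.003]), (248, [-0.008, 0.018, 0.003])]
354 [(234, [0.002, 0.023, 0.003]), (240, [-0.002, 0.023, 0.002]), (248, [-0.007, 0.023, 0.003])]
362 [(234, [0.002, 0.028, 0.002]), (240, [0.008, 0.025, -0.022]), (248, [0.004, 0.024, -0.024])]
370 [(234, [0.002, 0.033, 0.003]), (240, [0.01, 0.028, -0.026]), (248, [0.009, 0.027, -0.036])]
378 [(234, [0.002, 0.038, 0.003]), (240, [0.011, 0.032, -0.029]), (248, [0.011, 0.03, -0.041])]
386 [(234, [0.002, 0.043, 0.003]), (240, [-0.002, 0.043, 0.002]), (248, [-0.007, 0.044, 0.003])]
394 [(234, [0.002, 0.049, 0.004]), (240, [-0.002, 0.048, 0.002]), (248, [-0.007, 0.049, 0.003])]
```

The fingers now straddle the stock with tips about 25 mm up, so I'll close.

```bash
python3 -m inch '[{"slide":[0,0,0],"angular":[0,0,0],"claw":-0.2},{"slide":[0,0,0],"angular":[0,0,0],"claw":-0.5},{"slide":[0,0,0],"angular":[0,0,0],"claw":-1},{"slide":[0,0,0],"angular":[0,0,0],"claw":-1},{"slide":[0,0,0],"angular":[0,0,0],"claw":-1},{"slide":[0,0,0],"angular":[0,0,0],"claw":-1}]' 50
python3 -m inch '[{"slide":[0,0,-0.1],"angular":[0,0,0],"claw":-1},{"slide":[0,0,-0.2],"angular":[0,0,0],"claw":-1},{"slide":[0,0,-0.3],"angular":[0,0,0],"claw":-1},{"slide":[0,0,-0.4],"angular":[0,0,0],"claw":-1},{"slide":[0,0,-0.4],"angular":[0,0,0],"claw":-1},{"slide":[0,0,-0.4],"angular":[0,0,0],"claw":-1}]'
python3 - <<'E'
from h import *
s=ctrl.get_state();im=ctrl.get_image("wrist");P=world(im,s);C=im["color"]
W=R.from_rotvec(s["tool_rot"]).as_matrix();T=(P-s["position"])@W
print(s["position"],W.round(3).tolist())
for lo,hi in((-.05,-.035),(-.032,-.01)):
    m=(T[...,2]>lo)&(T[...,2]<hi)&(C.min(-1)>100)&(np.abs(T[...,1])<.2)&(T[...,0]>.013)
    l=cv2.connectedComponentsWithStats(m.astype(np.uint8));m=l[1]==1+l[2][1:,4].argmax()
    q=T[m];print(m.sum(),rect(q[:,:2]),np.median(q[:,2]),np.linalg.lstsq(np.c_[q[:,:2],np.ones(len(q))],q[:,2],rcond=None)[0])
cv2.imwrite("pics/c.png",C[...,::-1])
# target: square at door yaw 6.0, stock centre door coords (-.142,-.04)
a=np.radians(6.0);c=np.array([.5928,.0498])
for X,Y in((-.142,-.04),(-.132,.025)):
    p=c+[X*np.cos(a)-Y*np.sin(a),X*np.sin(a)+Y*np.cos(a)];print("stock",p)
E
```

```text
time: 8.2
position: [0.5003, -0.3991, 0.0037]
tool_rot: [-2.199, -2.243, -0.0]
ft_force: [-1.1, 0.5, 0.5]
grip_width: 0.271
grip_force: 49.9
time: 8.8
position: [0.5001, -0.3984, 0.1025]
tool_rot: [-2.198, -2.243, -0.0]
ft_force: [-0.6, 1.8, -5.8]
grip_width: 0.268
grip_force: 49.9
[ 0.50008273 -0.39843556  0.10249864] [[-0.02, 1.0, -0.001], [1.0, 0.02, 0.001], [0.001, -0.001, -1.0]]
5553 (array([38.2,  0.4]), array([24.2, 50.4]), 89.73) -0.043024415035758004 [ 0.00863753  0.00449487 -0.04331893]
13702 (array([51. , 76.4]), array([174.3,  25.3]), 89.83) -0.01944758368241488 [-0.00142773  0.00775899 -0.02006465]
stock [ 0.45575903 -0.00482392]
stock [0.4589099  0.06086529]
```

View pics/c.png

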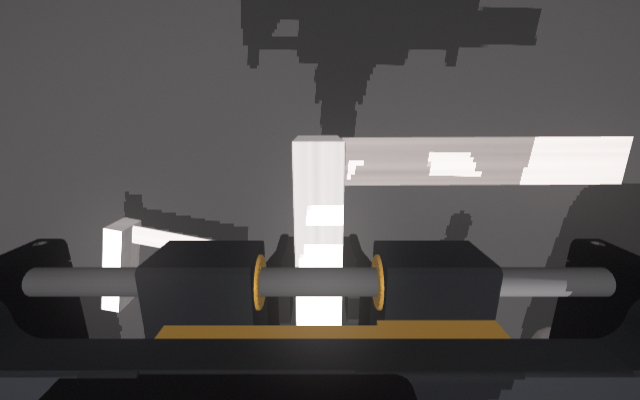

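The square is gripped straight: stock centre at tool (3.4, 0.4) mm, underside about 3 mm below the TCP. I'll carry it to the door.

```bash
python3 -m inch '[{"slide":[0.2,-0.03,0],"angular":[0,0,-0.08],"claw":-1},{"slide":[0.4,-0.06,0],"angular":[0,0,-0.16],"claw":-1},{"slide":[0.6,-0.09,0],"angular":[0,0,-0.16],"claw":-1},{"slide":[0.8,-0.12,0],"angular":[0,0,-0.16],"claw":-1},{"slide":[0.95,-0.15,0],"angular":[0,0,-0.16],"claw":-1},{"slide":[0.95,-0.15,0],"angular":[0,0,-0.16],"claw":-1},{"slide":[0.95,-0.15,0],"angular":[0,0,-0.16],"claw":-1}]'
python3 -c "
from h import *
to([.453,-.008,.1025],np.radians(6))"
```

```text
time: 9.55
position: [0.4572, -0.1608, 0.1023]
tool_rot: [-2.098, -2.335, 0.001]
ft_force: [-0.3, -0.9, -4.4]
grip_width: 0.273
grip_force: 49.9
slide [0.609, 0.049, -0.0] ang [[-0.003, -0.002, 0.004], [0.003, -0.005, -5.996]]
```

```bash
python3 -m inch '[{"slide":[0.2,0.01,0],"angular":[0,0,0],"claw":-1},{"slide":[0.4,0.03,0],"angular":[0,0,0],"claw":-1},{"slide":[0.61,0.05,0],"angular":[0,0,0],"claw":-1},{"slide":[0.61,0.05,0],"angular":[0,0,0],"claw":-1},{"slide":[0.61,0.05,0],"angular":[0,0,0],"claw":-1},{"slide":[0.61,0.05,0],"angular":[0,0,0],"claw":-1}]'
python3 - <<'E'
from h import *
s=ctrl.get_state();print(s["position"],s["tool_rot"])
im=ctrl.get_image("wrist");P=world(im,s);C=im["color"];T=(P-s["position"])@R.from_rotvec(s["tool_rot"]).as_matrix()
cv2.imwrite("pics/d.png",C[...,::-1]);np.savez("pics/d",T=T,P=P,C=C)
z=P[...,2];m=(z>.012)&(z<.026)&(C.min(-1)>130)
for r in range(0,240,15):
    c=np.where(m[r])[0]
    if len(c): print(r,c[0],T[r,c[0]].round(4))
E
```

```text
time: 10.15
position: [0.4548, -0.0118, 0.103]
tool_rot: [2.107, 2.33, -0.003]
ft_force: [-0.8, 0.2, -4.2]
grip_width: 0.274
grip_force: 49.9
[ 0.45478384 -0.01175368  0.10303438] [ 2.10680581  2.32998343 -0.00281709]
0 350 [0.1583 0.0244 0.0859]
15 349 [0.1478 0.0238 0.0845]
30 349 [0.1378 0.0242 0.0855]
45 349 [0.1271 0.0244 0.0844]
60 348 [0.1166 0.024  0.0856]
75 348 [0.1053 0.024  0.0834]
90 348 [0.0942 0.0244 0.0843]
105 347 [0.0827 0.024  0.0851]
120 347 [0.0709 0.0243 0.0853]
135 347 [0.0587 0.0247 0.0863]
150 630 [0.0464 0.2647 0.0851]
195 346 [0.007  0.025  0.0857]
210 345 [-0.0068  0.0244  0.0857]
225 345 [-0.0207  0.0247  0.085 ]
```

View pics/d.png

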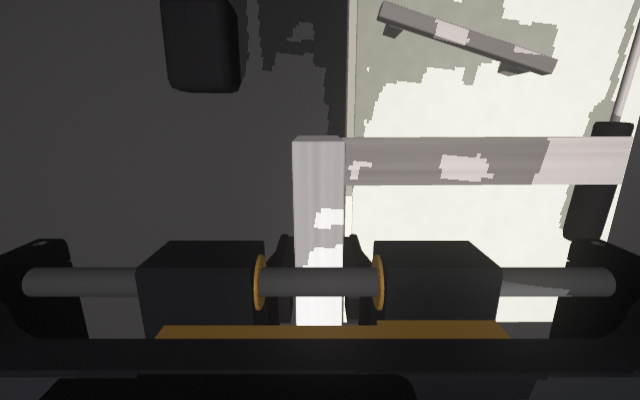

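The wrist view shows the stock at (293–345,137–325) parallel to the door's near edge at column 347. There is a gap of about 12 mm, and the blade is clear of the handle's free end at (555,65). Lowering.

```bash
python3 -m inch '[{"slide":[0,0,0.1],"angular":[0,0,0],"claw":-1},{"slide":[0,0,0.2],"angular":[0,0,0],"claw":-1},{"slide":[0,0,0.28],"angular":[0,0,0],"claw":-1},{"slide":[0,0,0.34],"angular":[0,0,0],"claw":-1},{"slide":[0,0,0.37],"angular":[0,0,0],"claw":-1},{"slide":[0,0,0.385],"angular":[0,0,0],"claw":-1},{"slide":[0,0,0.394],"angular":[0,0,0],"claw":-1},{"slide":[0,0,0.394],"angular":[0,0,0],"claw":-1},{"slide":[0,0,0.394],"angular":[0,0,0],"claw":-1}]'
python3 -c "
from h import *
to([.4548,-.0118,.0045],np.radians(6.1))"
```

```text
time: 11.1
position: [0.4555, -0.0093, 0.0058]
tool_rot: [2.103, 2.333, 0.002]
ft_force: [0.2, 0.4, -4.9]
grip_width: 0.272
grip_force: 49.9
slide [-0.01, -0.004, 0.005] ang [[0.003, -0.0, -0.006], [-0.001, -0.004, 5.994]]
```

```bash
python3 -m inch '[{"slide":[0,0.01,0.004],"angular":[0,0,0],"claw":-1},{"slide":[0,0.02,0.006],"angular":[0,0,0],"claw":-1},{"slide":[0,0.03,0.007],"angular":[0,0,0],"claw":-1},{"slide":[0,0.036,0.007],"angular":[0,0,0],"claw":-1},{"slide":[0,0.042,0.007],"angular":[0,0,0],"claw":-1},{"slide":[0,0.046,0.007],"angular":[0,0,0],"claw":-1},{"slide":[0,0.05,0.007],"angular":[0,0,0],"claw":-1},{"slide":[0,0.05,0.007],"angular":[0,0,0],"claw":-1}]'
```

```text
time: 11.9
position: [0.4657, -0.0082, 0.0036]
tool_rot: [-2.101, -2.331, 0.004]
ft_force: [-6.6, 0.0, 6.9]
grip_width: 0.274
grip_force: 49.9
```

```bash
python3 -m inch '[{"slide":[0,0.004,-0.002],"angular":[0,0,0],"claw":-1},{"slide":[0,0.006,-0.002],"angular":[0,0,0],"claw":-1},{"slide":[0,0.006,-0.002],"angular":[0,0,0],"claw":-1},{"slide":[0,0.006,-0.002],"angular":[0,0,0],"claw":-1}]'
python3 - <<'E'
from h import *
s=ctrl.get_state();print(s["ft_force"].round(1),s["torque"].round(2),s["position"].round(4))
M=R.from_rotvec(s["tool_rot"]).as_matrix();print("yaw y",np.degrees(np.arctan2(M[1,1],M[0,1])))
im=ctrl.get_image("wrist");P=world(im,s);C=im["color"];z=P[...,2];x,y=P[...,0],P[...,1]
T=(P-s["position"])@M
m=(T[...,2]>-.05)&(T[...,2]<-.035)&(C.min(-1)>80)&(T[...,0]>.013)&(T[...,0]<.07)&(abs(T[...,1])<.03)
print("stock",rect(T[m][:,:2]))
e=[]
for r in range(0,130,4):
    mm=(z[r]>.012)&(z[r]<.026)&(C[r].min(-1)>120);c=np.where(mm)[0]
    if len(c): e.append(T[r,c[0]])
e=np.array(e);print("edge",np.polyfit(e[:,0],e[:,1],1),e[:,0].min(),e[:,0].max())
E
```

```text
time: 12.3
position: [0.4662, -0.0081, 0.0037]
tool_rot: [-2.101, -2.33, 0.006]
ft_force: [-7.0, -0.7, 5.6]
grip_width: 0.27
grip_force: 49.9
[-7.  -0.7  5.6] [-0.3   1.8  -0.12] [ 0.4662 -0.0081  0.0037]
yaw y 5.912032391601913
stock (array([38.1,  0.4]), array([50.3, 24.1]), 0.12)
edge [-0.00130419  0.01240055] 0.06783019690082137 0.12663261854065927
```

The stock is flush: its face and the edge are both at tool y = 12.4 mm, parallel within 0.1°, pressing 7 N. Now sliding along the edge.

```bash
python3 -m inch '[{"slide":[0.03,0,0],"angular":[0,0,0],"claw":-1},{"slide":[0.06,0,0],"angular":[0,0,0],"claw":-1},{"slide":[0.09,0,0],"angular":[0,0,0],"claw":-1},{"slide":[0.11,0,0],"angular":[0,0,0],"claw":-1},{"slide":[0.13,0,0],"angular":[0,0,0],"claw":-1},{"slide":[0.14,0,0],"angular":[0,0,0],"claw":-1},{"slide":[0.14,0,0],"angular":[0,0,0],"claw":-1}]'
python3 -c "
from h import *
s=ctrl.get_state();print(s['torque'].round(2));to([.4662-.0069,-.0081+.0656,.0037],np.radians(6))"
```

```text
time: 13.05
position: [0.463, 0.0222, 0.0037]
tool_rot: [-2.106, -2.331, 0.011]
ft_force: [-6.6, -11.3, 6.0]
grip_width: 0.272
grip_force: 49.9
[-2.41  1.61  0.01]
slide [0.142, -0.001, -0.001] ang [[-0.011, 0.009, -0.006], [0.014, 0.017, 5.994]]
```

```bash
python3 -m inch '[{"slide":[0.015,0,-0.002],"angular":[0,0,0],"claw":-1},{"slide":[0.03,0,-0.003],"angular":[0,0,0],"claw":-1},{"slide":[0.045,0,-0.003],"angular":[0,0,0],"claw":-1},{"slide":[0.06,0,-0.003],"angular":[0,0,0],"claw":-1},{"slide":[0.075,0,-0.003],"angular":[0,0,0],"claw":-1},{"slide":[0.09,0,-0.003],"angular":[0,0,0],"claw":-1},{"slide":[0.1,0,-0.003],"angular":[0,0,0],"claw":-1},{"slide":[0.11,0,-0.003],"angular":[0,0,0],"claw":-1},{"slide":[0.11,0,-0.003],"angular":[0,0,0],"claw":-1}]'
cat > look.py <<'E'
from h import *
s=ctrl.get_state();print(s["ft_force"].round(1),s["torque"].round(2),s["position"].round(4))
M=R.from_rotvec(s["tool_rot"]).as_matrix();print("tool y yaw",np.degrees(np.arctan2(M[1,1],M[0,1])).round(2),M[2].round(3))
im=ctrl.get_image("wrist");P=world(im,s);C=im["color"];z=P[...,2]
T=(P-s["position"])@M
m=(abs(z-.046)<.006)&(C.min(-1)>80)&(T[...,0]>.013)&(T[...,0]<.07)&(abs(T[...,1])<.03)
print("stock",rect(T[m][:,:2]))
e=[]
for r in range(0,130,4):
    mm=(z[r]>.012)&(z[r]<.026)&(C[r].min(-1)>120);c=np.where(mm)[0]
    if len(c): e.append(T[r,c[0]])
e=np.array(e);p=np.polyfit(e[:,0],e[:,1],1) if len(e)>3 else [0,0];print("edge",p,len(e))
m=(z>.045)&(z<.064)&(T[...,0]>.05)&(T[...,1]>.018);m[230:]=0
l=cv2.connectedComponentsWithStats(m.astype(np.uint8));m=l[1]==1+l[2][1:,4].argmax();r=rect(T[m][:,:2]);print("handle tool",r)
a=np.radians(6);c=np.array([.5928,.0498]);q=s["position"][:2]-c
print("blade outer door y",-np.sin(a)*q[0]+np.cos(a)*q[1]+.0634)
E
python3 look.py
```

```text
time: 13.95
position: [0.46, 0.0504, 0.0039]
tool_rot: [-2.105, -2.331, 0.011]
ft_force: [-5.3, -8.3, 0.2]
grip_width: 0.272
grip_force: 49.9
[-5.3 -8.3  0.2] [-1.92  1.15 -0.07] [0.46   0.0504 0.0039]
tool y yaw 5.83 [-0.004 -0.006 -1.   ]
stock (array([38.1,  0.4]), array([24.1, 50.2]), 89.87)
edge [-0.00268348  0.01244896] 33
handle tool (array([73. , 82.5]), array([ 10.1, 108.1]), 4.45)
blade outer door y 0.07787114354284586
```

```bash
python3 -m inch '[{"slide":[0.006,0,0],"angular":[0,0,0],"claw":-1},{"slide":[0.012,0,0],"angular":[0,0,0],"claw":-1},{"slide":[0.018,0,0],"angular":[0,0,0],"claw":-1},{"slide":[0.022,0,0],"angular":[0,0,0],"claw":-1},{"slide":[0.022,0,0],"angular":[0,0,0],"claw":-1}]'; python3 look.py
```

```text
time: 14.5
position: [0.4595, 0.0556, 0.0039]
tool_rot: [-2.105, -2.331, 0.011]
ft_force: [-4.5, -9.0, 0.7]
grip_width: 0.275
grip_force: 49.9
[-4.5 -9.   0.7] [-2.11  1.23 -0.01] [0.4595 0.0556 0.0039]
tool y yaw 5.82 [-0.004 -0.006 -1.   ]
stock (array([40.3,  8.9]), array([54.6, 41.1]), 0.13)
edge [-0.00296962  0.01247563] 33
handle tool (array([69.8, 80.8]), array([ 10. , 104.6]), 1.47)
blade outer door y 0.08307342674486477
```

```bash
python3 -m inch '[{"slide":[0.004,0.002,0],"angular":[0,0,-0.005],"claw":-1},{"slide":[0.008,0.003,0],"angular":[0,0,-0.005],"claw":-1},{"slide":[0.008,0.003,0],"angular":[0,0,-0.005],"claw":-1}]'; python3 look.py
```

```text
time: 14.85
position: [0.4593, 0.0561, 0.0038]
tool_rot: [-2.104, -2.332, 0.015]
ft_force: [-8.1, -13.3, 4.4]
grip_width: 0.272
grip_force: 49.9
[ -8.1 -13.3   4.4] [-2.69  1.49 -0.15] [0.4593 0.0561 0.0038]
tool y yaw 5.91 [-0.006 -0.008 -1.   ]
stock (array([39.5,  9. ]), array([41.3, 52.9]), 89.74)
edge [-0.00200593  0.01252351] 33
handle tool (array([69.3, 81. ]), array([ 10. , 104.9]), 1.2)
blade outer door y 0.08360428473186414
```

```bash
python3 -m inch '[{"slide":[0.004,0,-0.002],"angular":[0,0,0],"claw":-1},{"slide":[0.008,0,-0.002],"angular":[0,0,0],"claw":-1},{"slide":[0.008,0,-0.002],"angular":[0,0,0],"claw":-1},{"slide":[0.008,0,-0.002],"angular":[0,0,0],"claw":-1}]'; python3 look.py
```

```text
time: 15.3
position: [0.4591, 0.0585, 0.004]
tool_rot: [-2.104, -2.332, 0.014]
ft_force: [-6.0, -11.7, 0.8]
grip_width: 0.272
grip_force: 49.9
[ -6.  -11.7   0.8] [-2.63  1.25 -0.19] [0.4591 0.0585 0.004 ]
tool y yaw 5.9 [-0.006 -0.007 -1.   ]
stock (array([41.3,  8.9]), array([40.9, 56.5]), 89.8)
edge [-0.00197892  0.01256836] 33
handle tool (array([67.8, 80.8]), array([104.3,   9.8]), 89.99)
blade outer door y 0.08597956577671656
```

```bash
python3 -m inch '[{"slide":[0.004,0,0],"angular":[0,0,0],"claw":-1},{"slide":[0.004,0,0],"angular":[0,0,0],"claw":-1},{"slide":[0.004,0,0],"angular":[0,0,0],"claw":-1}]'; python3 look.py
```

```text
time: 15.65
position: [0.4591, 0.0585, 0.004]
tool_rot: [-2.105, -2.332, 0.016]
ft_force: [-5.8, -13.7, 1.1]
grip_width: 0.272
grip_force: 49.9
[ -5.8 -13.7   1.1] [-3.02  1.21 -0.19] [0.4591 0.0585 0.004 ]
tool y yaw 5.88 [-0.007 -0.007 -1.   ]
stock (array([41.3,  8.9]), array([40.8, 56.6]), 89.92)
edge [-0.00122525  0.01244228] 33
handle tool (array([67.8, 80.8]), array([104.4,   9.7]), 89.98)
blade outer door y 0.08601692040267597
```

The position held while the force rose, and the handle is parallel to the blade (0.0°), so the screwed foot has stopped it. I'll relax the load, then open and retreat.

```bash
python3 -m inch '[{"slide":[-0.006,-0.002,0.001],"angular":[0,0,0],"claw":-1},{"slide":[-0.012,-0.004,0.002],"angular":[0,0,0],"claw":-1},{"slide":[-0.016,-0.005,0.003],"angular":[0,0,0],"claw":-1},{"slide":[-0.016,-0.005,0.003],"angular":[0,0,0],"claw":-1}]'; python3 look.py
```

```text
time: 16.1
position: [0.4592, 0.0584, 0.0037]
tool_rot: [-2.102, -2.333, 0.007]
ft_force: [-4.3, -4.0, -1.3]
grip_width: 0.273
grip_force: 49.9
[-4.3 -4.  -1.3] [-1.16  1.13 -0.2 ] [0.4592 0.0584 0.0037]
tool y yaw 5.96 [-0.002 -0.005 -1.   ]
stock (array([41.3,  8.9]), array([56.7, 40.8]), 0.17)
edge [-0.00194092  0.01255   ] 33
handle tool (array([68.2, 81. ]), array([104.6,   9.7]), 89.96)
blade outer door y 0.08587770982806356
```

```bash
python3 -m inch '[{"slide":[-0.004,-0.004,0.002],"angular":[0,0,0],"claw":-1},{"slide":[-0.004,-0.004,0.002],"angular":[0,0,0],"claw":-1},{"slide":[-0.004,-0.004,0.002],"angular":[0,0,0],"claw":-0.4},{"slide":[-0.004,-0.004,0.002],"angular":[0,0,0],"claw":-0.3},{"slide":[-0.004,-0.004,0.002],"angular":[0,0,0],"claw":-0.15},{"slide":[-0.004,-0.004,0.002],"angular":[0,0,0],"claw":-0.1},{"slide":[-0.004,-0.004,0.002],"angular":[0,0,0],"claw":-0.1}]' 10; python3 look.py
```

```text
time: 16.85
position: [0.4612, 0.0602, 0.0043]
tool_rot: [2.099, 2.336, 0.003]
ft_force: [0.1, -1.1, 0.4]
grip_width: 0.439
grip_force: 0.0
[ 0.1 -1.1  0.4] [-0.05  0.01 -0.03] [0.4612 0.0602 0.0043]
tool y yaw 6.11 [ 0.001  0.002 -1.   ]
stock (array([39.2,  7.4]), array([52.5, 41.5]), 0.28)
edge [0.00052221 0.01050069] 33
handle tool (array([66.5, 81.3]), array([108.2,  10. ]), 89.94)
blade outer door y 0.08748649928056965
```

```bash
python3 -m inch '[{"slide":[0,-0.006,0],"angular":[0,0,0],"claw":-0.1},{"slide":[0,-0.006,-0.06],"angular":[0,0,0],"claw":-0.1},{"slide":[0,-0.006,-0.16],"angular":[0,0,0],"claw":-0.1},{"slide":[0,-0.006,-0.36],"angular":[0,0,0],"claw":-0.1},{"slide":[0,-0.006,-0.56],"angular":[0,0,0],"claw":-0.1},{"slide":[-0.2,-0.006,-0.7],"angular":[0,0,0],"claw":-0.1},{"slide":[-0.3,-0.006,-0.7],"angular":[0,0,0],"claw":-0.1},{"slide":[-0.3,-0.006,-0.7],"angular":[0,0,0],"claw":-0.1},{"slide":[-0.3,-0.006,-0.7],"angular":[0,0,0],"claw":-0.1}]'
python3 - <<'E'
from h import *
s=ctrl.get_state();im=ctrl.get_image("wrist");P=world(im,s);C=im["color"];x,y,z=np.moveaxis(P,-1,0)
cv2.imwrite("pics/f.png",C[...,::-1])
def big(m):
    l=cv2.connectedComponentsWithStats(m.astype(np.uint8));return l[1]==1+l[2][1:,4].argmax()
st=big((abs(z-.0465)<.006)&(x<.49)&(x>.43)&(C.min(-1)>60)&(y>-.02)&(y<.14));print("stock",rect(P[st][:,:2]),np.median(z[st]))
q=P[st];print("tilt",np.linalg.lstsq(np.c_[q[:,:2],np.ones(len(q))],q[:,2],rcond=None)[0][:2])
h=big((z>.047)&(z<.062)&(x>.48)&(x<.66)&(y>.08)&(y<.2));print("handle",rect(P[h][:,:2]))
e=[];f=np.array([np.cos(.1047),np.sin(.1047)])
d=(z>.012)&(z<.026)&(C.min(-1)>110)
for r in range(0,260,4):
    c=np.where(d[r,:480])[0]
    if len(c): e.append(P[r,c[0]])
e=np.array(e)[:,:2];g=np.array([-f[1],f[0]])
print("edge n",np.c_[e@g,e@f][::4].round(4).tolist())
c=np.array(rect(P[st][:,:2])[0])/1000;print("stock face n",c@f+.012)
E
```

```text
time: 17.8
position: [0.4667, -0.0156, 0.179]
tool_rot: [-2.103, -2.334, -0.002]
ft_force: [-0.6, -0.6, -0.3]
grip_width: 0.449
grip_force: 0.0
stock (array([459.7,  61.4]), array([ 24., 120.]), 6.06) 0.046918226772590804
tilt [-0.00988672 -0.00127771]
handle (array([544. , 135.2]), array([125.8,  10.3]), 6.12)
edge n [[0.118, 0.4756], [0.1046, 0.4758], [0.0903, 0.4759], [0.0756, 0.477], [0.0598, 0.4769], [0.0457, 0.4774], [0.0302, 0.4775], [0.0142, 0.4777], [-0.0022, 0.4768], [-0.0191, 0.477], [-0.0363, 0.4772], [-0.0541, 0.4763], [-0.0722, 0.4764], [-0.091, 0.4755], [-0.1098, 0.4756], [-0.1305, 0.4758], [-0.1507, 0.476]]
stock face n 0.47559950580313054
```

View pics/f.png

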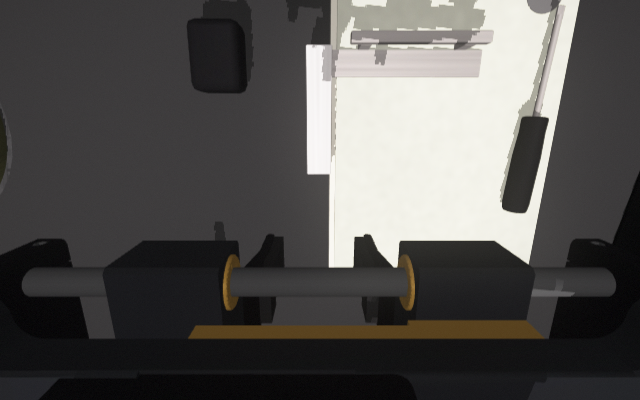

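The final view shows the stock at (307–332,45–173) flush on the near edge, with yaw 6.06° against about 6° for the door. The blade lies along the handle at (350–492,38), which is at 6.12°, with no gap. The gripper is clear.

```bash
python3 -c "
from bench import ctrl
print(ctrl.close_job())"
```

```text
the job is handed in; nothing more can be done
None
```

The square stands flush along the door's near edge with its blade along the trued handle; the gripper is clear and the job is handed in, though `close_job()` returned no verdict.

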